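# Load the hopper wagon from the swing chute

### The arm

A 6-joint arm with a two-finger parallel gripper is mounted at the origin on the work surface. World frame = base frame: x ahead of the robot, y to its left, z up, the work surface at z = 0. Lengths are in m, angles in degrees, forces in N, time in s.
With the tool pointing down it reaches from about 0.225 to 0.875 m from the base axis. Payload 3.4 kg.
Tool frame: the origin (TCP) lies at the very end of the fingers, on their centre line; the grasp point (between the pads) lies 19 mm behind it; z points along the fingers, y is the direction in which the jaws open and shut (so a half turn about z gives the same grasp; the last joint's range is limited). The gripper opens to 85 mm and grips with 20 to 120 N. Pads are 22 mm wide; open, the fingers measure 114 mm over their backs; the gripper's body (76 mm by 85 mm) begins 54 mm behind the grasp point. The pads swing forward as they close: fully open they stand 13 mm farther back than shut.
Start: joints at [-6.933, 15.808, 86.224, -0, 77.962, -6.933], TCP at [0.575, -0, 0.231] pointing down, gripper open.
Joint ranges: [-165.64, 165.64], [-43.16, 119.46], [12.63, 154.43], [-67.54, 247.53], [6.08, 155.33], [-154.97, 154.97]. Speed limits (degrees/s): [147.25, 147.25, 180, 180, 180, 180].

### API

Orientations are given as [roll, pitch, yaw] about the fixed x, y, z axes, in that order (R = Rz(yaw) Ry(pitch) Rx(roll)).
In Python, from rig import sensors, imaging, job gives the robot as it stands.
- The arm moves only by the tool carry_out, never from a script. Its argument "moves" is a list of rows, each a list of 7 numbers: the closure, from 0 (fully open) to 1 (shut), then the shift along the tool's x, y, z in m, then the turn, a rotation vector about the tool's x, y, z in rad. A call has 1 to 8 rows; each row is the pose to reach, as a shift and turn from the pose commanded when the call began, along the tool's axes at that moment; what a row does not reach only later rows make up. A row lasts 1/8 s, in which the tool goes at most 62.5 mm and 10.7 degrees, less where a joint would pass 70% of its speed; a pose out of reach is approached as far as the arm can. A call with a gripper value outside its range is refused whole. The fingers move at their own pace and stop on an object; the grip force is fixed at half the most. Time passes only in rows, so rows that repeat a pose let the fingers close. It gives the time, the measured TCP pose, the force and the opening at its end, in the units of the state.
- sensors.observe(): the state, without advancing time (a new reading comes with each control period).
- imaging.capture(name): name is "scene" or "side" or "wrist"; returns the picture (480x640x3 uint8, red, green, blue); there is no depth.
- imaging.get_calibration(name): a dict with "fx", "fy", "cx", "cy" (pixels), "distortion" ([k1, k2, p1, p2, k3] as OpenCV has them; the pictures are not rectified), "R" (3x3) and "t" (3): a world point X has camera coordinates R X + t; the wrist camera has in their place "T_tool_cam" (4x4, takes a point from camera to tool coordinates, whose origin is the TCP and whose axes are the flange's). Camera axes: x right, y down, z forward; pixel columns grow to the right and rows downward; lengths in m; the calibration is good to about 2 mm. A picture is of the moment at which its call begins: read the wrist's pose just before it. get_calibration takes no time and is no camera call.
- job.hand_in(): hands the job in, once; it reports no verdict.
The state is a dict: "time_s": time; "joint_pos": joint angles; "joint_velocities": joint speeds; "joint_torque": joint torques, N m; "tool_pos": TCP position; "tool_rot": TCP orientation; "wrist_force": force on the tool from outside, world axes, zero at the start; "wrist_torque": the same for the moment, N m; "finger_gap": opening from 0.0 (shut) to 1.0 (fully open).
Only numpy, scipy, OpenCV 4.12 (cv2) and the standard library are available. Lean on these libraries where they do the work, as an engineer would, in place of code of your own. Each camera call takes 0.05 s, during which the arm holds its last target.

### The job

With the fingers, push the wooden chute round until its open mouth is over the black hopper wagon, with all the cargo still on it; then sweep the four pieces of cargo along the chute and out of its mouth, so that all of them lie still in the wagon at the end (give a rolling piece a moment to settle). Only push and sweep, never pick up or carry the cargo, and leave the blue engine, the yellow ball and the green logs where they are.

Things in the scene. Friction and masses are not known exactly. Their poses are not given: they have to be found in the camera images.
- chute: Wooden loading chute: a flat, level trough swinging left and right on a round post. Origin on the vertical swing axis at table height; x axis along the trough to its open mouth, z up. Runs from 50 mm behind the axis (end wall) to 250 mm in front; 84 mm wide inside, walls 8 mm thick, tops 142 mm above the table. Turns 1.2 rad either way from its start, stiffly (0.25 N m), and stays where left.
- chute_mouth (a point): Middle of the floor's open front edge, no lip, 250 mm from the swing axis, on the floor's top, 117 mm above the table (floor 8 mm thick, underside at 109 mm). Pushing the chute near here takes some 1.5 N. The floor is bare but for a 4 mm high steel pin head, radius 9 mm, on the swing axis.
- hopper (a point): Centre of the inner floor of the open black hopper wagon, 34 mm above the table. Wagon fixed on the track; x axis across the track, away from the chute, y along it. Opening 104 mm (x) by 144 mm (y) inside, walls 6 mm, rim 103 mm above the table: the chute passes just above it. It stands ahead of the chute, to the left or right; the engine is on the other side.
- crate_mid (a point): Centre of the small wooden crate, a 28 mm cube with slats, cargo lying on the chute.
- beam_mid (a point): Centre of the wooden beam block, 42 x 24 x 26 mm high, long axis x, cargo lying on the chute.
- barrel_mid (a point): Centre of the small wooden barrel, 30 mm in diameter and 30 mm high, standing on the chute.
- churn_mid (a point): Centre of the small wooden milk churn, 30 mm in diameter, 33 mm high with a narrow neck, standing on the chute.
- engine: Battered blue wooden engine, loose on the track on the other side from the wagon, 128 mm long (y, along the track), 76 mm wide, 68 mm high (top 80 mm above the table, so the chute passes above it); origin at the centre of its underside. To be left alone.
- ball_center (a point): Centre of the yellow wooden ball, 42 mm in diameter, lying in a small fixed wooden tray beside the work. To be left alone.
- log_load: Green load of three logs glued together, 80 mm long (y), 49 mm wide, 45 mm high, lying on the table beside the work; origin at the centre of its underside. To be left alone.
Things that resemble listed ones, but are neither listed nor needed, are in the scene too. What is shaped like the part that bears crate_mid but red or white is not meant.

How it is judged:
By the outcome, as a careful person would: the job done as asked, in the order asked, and still so for the second after the job is handed in, with the robot touching nothing.
It also fails if it takes over 61 s, if anything falls off the work surface, if the arm or the gripper's body presses on something with over 40 N, if the wrist force passes 120 N, or if a joint passes its speed limit or range.

## Working session

There is one attempt and no reset: what is moved stays moved. The work goes in short steps, Python scripts to look and compute and a tool call to move; the robot and the scene stay as the last step left them, time stands still between calls to the robot, and variables do not carry over. Pictures are saved under pics/ and viewed, and the job is handed in when it is done.

Besides the shell and the picture viewer there is one more tool, called after ">>>" by a JSON object that holds its "method" and its "body". carry_out: Moves the arm, as the interface text tells. Its arguments: {"type":"object","properties":{"moves":{"type":"array","items":{"type":"array","items":{"type":"number"}}}},"required":["moves"]}

```bash
ls; mkdir -p pics
python3 - <<'E'
from rig import sensors, imaging
import cv2
s=sensors.observe(); print(s)
for n in ["scene","side","wrist"]:
    im=imaging.capture(n); cv2.imwrite(f"pics/{n}0.png",im[:,:,::-1]); print(n,imaging.get_calibration(n))
E
```

```text
pics
{'time_s': 0.0, 'joint_pos': array([-6.93378635e+00,  1.58488420e+01,  8.62976674e+01,  1.99853277e-04,
        7.79626355e+01, -6.93387580e+00]), 'joint_velocities': array([ 0.02574063, -0.07418943, -0.00523583, -0.01088865, -0.06252811,
       -0.03510733]), 'joint_torque': array([ 6.20495921e-04, -4.16768074e+01, -2.45808578e+01, -1.52056768e-04,
        1.11346930e-02,  1.69860516e-05]), 'tool_pos': array([5.74448523e-01, 5.29238253e-05, 2.30410566e-01]), 'tool_rot': array([-1.79891677e+02, -1.33703211e-02,  9.00000349e+01]), 'wrist_force': array([-0.01164857, -0.05034727, -0.16627823]), 'wrist_torque': array([-0.02167744,  0.00260802, -0.01181512]), 'finger_gap': 1.0024563843625698}
scene {'fx': 559.5456644184067, 'fy': 559.5456644184067, 'cx': 322.07894319518755, 'cy': 238.33430995834158, 'distortion': array([0.0198658, 0.       , 0.       , 0.       , 0.       ]), 'R': array([[-0.54893207,  0.83580364, -0.01028909],
       [ 0.52371617,  0.33431604, -0.78355227],
       [-0.65145603, -0.43550553, -0.62124067]]), 't': array([ 0.28801412, -0.18182661,  1.41668277])}
side {'
[... 278 characters left out ...]
-6.94325105e-01, -6.74508593e-01],
       [ 2.29193222e-01,  6.34375527e-01, -7.38266996e-01]]), 't': array([-0.48301519,  0.20885363,  1.07101524])}
wrist {'fx': 428.0208028152547, 'fy': 428.0208028152547, 'cx': 312.9456455787802, 'cy': 243.6229783727069, 'distortion': array([-0.06385248,  0.        ,  0.        ,  0.        ,  0.        ]), 'T_tool_cam': array([[-1.20542504e-03, -9.60013776e-01, -2.79950168e-01,
         7.13754380e-02],
       [ 9.99999225e-01, -1.24423967e-03, -3.90672424e-05,
        -1.37547812e-03],
       [-3.10820013e-04, -2.79949998e-01,  9.60014532e-01,
        -1.43159114e-01],
       [ 0.00000000e+00,  0.00000000e+00,  0.00000000e+00,
         1.00000000e+00]])}
```

View pics/scene0.png

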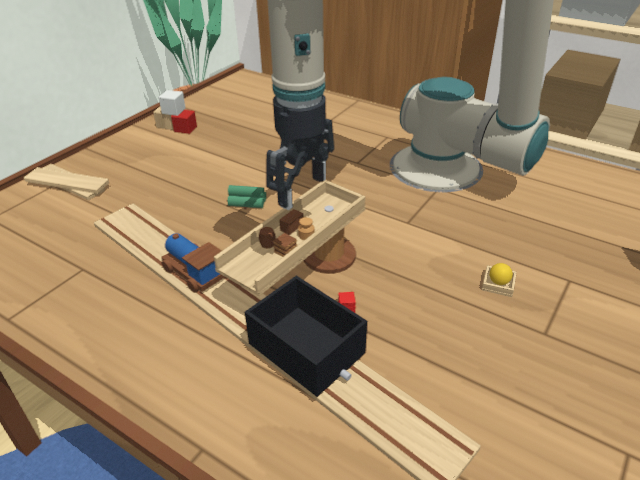

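View pics/side0.png

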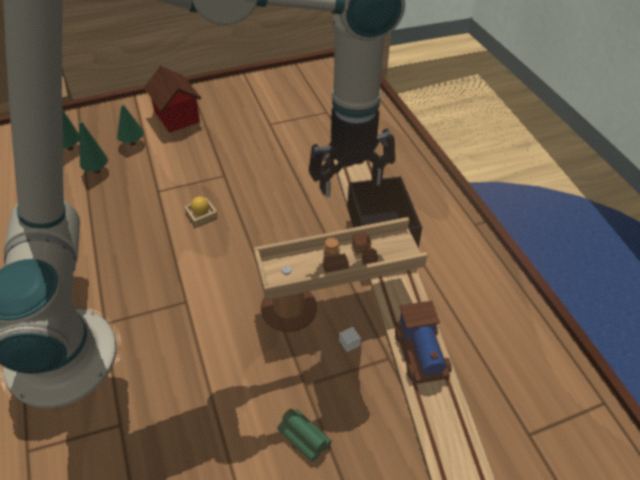

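View pics/wrist0.png

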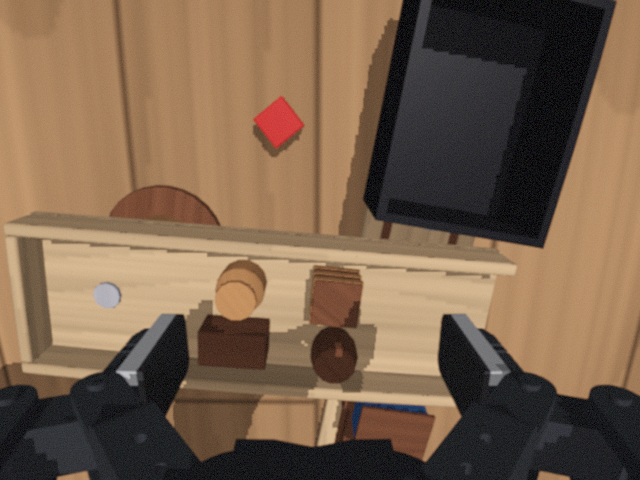

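```bash
cat > h.py <<'E'
import numpy as np, cv2
from scipy.spatial.transform import Rotation as Ro
from rig import sensors, imaging
def cast(name,uv,z,s=None):
    c=imaging.get_calibration(name)
    K=np.array([[c['fx'],0,c['cx']],[0,c['fy'],c['cy']],[0,0,1]])
    p=cv2.undistortPoints(np.array(uv,float).reshape(-1,1,2),K,c['distortion']).reshape(-1,2)
    d=np.c_[p,np.ones(len(p))]
    if name=='wrist':
        s=s or sensors.observe()
        R=Ro.from_euler('xyz',s['tool_rot'],degrees=True).as_matrix()
        T=c['T_tool_cam']; o=R@T[:3,3]+s['tool_pos']; D=d@(R@T[:3,:3]).T
    else:
        o=-c['R'].T@c['t']; D=d@c['R']
    return o+D*((z-o[2])/D[:,2])[:,None]
def show(n,tag):
    s=sensors.observe(); im=imaging.capture(n); cv2.imwrite(f"pics/{n}{tag}.png",im[:,:,::-1]); return s,im
E
python3 - <<'E'
from h import *
np.set_printoptions(precision=4,suppress=True)
print('pin',cast('wrist',[(106,295)],.121),cast('scene',[(329,209)],.121),cast('side',[(287,271)],.121))
print('wallTop corners: backleft outer, mouth left outer, backright outer',cast('wrist',[(8,232),(515,268),(22,370),(6,222)],.142))
print('scene wall corners',cast('scene',[(365,202),(327,183),(218,259),(258,284)],.142))
print('side wall corners',cast('side',[(257,246),(407,220),(426,256),(263,287)],.142))
print('hopper rim wrist',cast('wrist',[(378,216),(545,244),(612,5)],.103))
print('hopper rim scene',cast('scene',[(247,328),(293,281),(366,324),(316,368)],.103))
print('cargo tops: crate, beam,barrel,churn',cast('wrist',[(336,302)],.145),cast('wrist',[(233,352)],.143),cast('wrist',[(236,300)],.147),cast('wrist',[(334,352)],.150))
print('engine',cast('scene',[(193,258)],.05))
E
python3 -c "
import cv2
im=cv2.imread('pics/scene0.png');cv2.imwrite('pics/s0z.png',cv2.resize(im[160:400,140:400],None,fx=3,fy=2.5*1,interpolation=2))"
```

```text
pin [[ 0.4387 -0.0369  0.121 ]] [[ 0.4441 -0.0356  0.121 ]] [[ 0.441  -0.0435  0.121 ]]
wallTop corners: backleft outer, mouth left outer, backright outer [[ 0.3962  0.011   0.142 ]
 [ 0.6907 -0.011   0.142 ]
 [ 0.3855 -0.0808  0.142 ]
 [ 0.3961  0.017   0.142 ]]
scene wall corners [[ 0.4137  0.025   0.142 ]
 [ 0.3969 -0.0706  0.142 ]
 [ 0.6867 -0.0972  0.142 ]
 [ 0.6985 -0.004   0.142 ]]
side wall corners [[ 0.4033  0.0142  0.142 ]
 [ 0.6885 -0.0181  0.142 ]
 [ 0.681  -0.1119  0.142 ]
 [ 0.3868 -0.0804  0.142 ]]
hopper rim wrist [[ 0.6152  0.0111  0.103 ]
 [ 0.729  -0.0079  0.103 ]
 [ 0.7515  0.1404  0.103 ]]
hopper rim scene [[0.7536 0.0144 0.103 ]
 [0.6299 0.0121 0.103 ]
 [0.6483 0.1631 0.103 ]
 [0.7597 0.1453 0.103 ]]
cargo tops: crate, beam,barrel,churn [[ 0.5865 -0.0306  0.145 ]] [[ 0.5242 -0.0648  0.143 ]] [[ 0.5287 -0.0285  0.147 ]] [[ 0.5855 -0.0605  0.15  ]]
engine [[ 0.635  -0.2215  0.05  ]]
```

View pics/s0z.png

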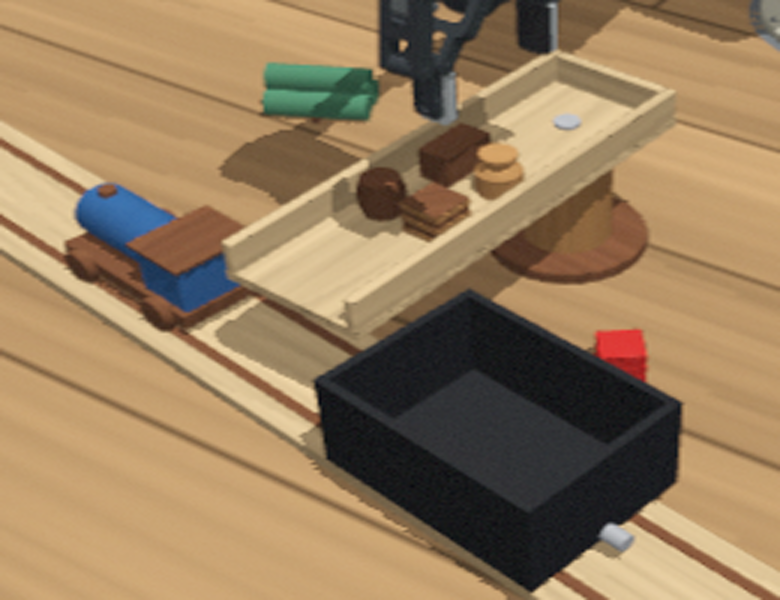

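>>> {"method": "carry_out", "body": {"moves": [[1,-0.02,0.01,0,0,0,0.15],[1,-0.045,0.022,0,0,0,0.32],[1,-0.07,0.035,0,0,0,0.49],[1,-0.095,0.047,0,0,0,0.66],[1,-0.12,0.06,0,0,0,0.83],[1,-0.14,0.069,0,0,0,1.0],[1,-0.15,0.073,0,0,0,1.134],[1,-0.15,0.073,0,0,0,1.134]]}}

```text
time_s: 1.15
tool_pos: [0.648, -0.1507, 0.2305]
tool_rot: [-180.0, 0.0, 25.1]
wrist_force: [0.4, 0.4, 0.4]
finger_gap: -0.002
```

Run:
```python
from h import *
s,im=show('scene',1); print(s['tool_pos'],s['tool_rot'])
s,im=show('wrist',1)
```

```text
[ 0.64800569 -0.15071305  0.23054945] [-1.79959635e+02  4.30785315e-02  2.50512486e+01]
```

View pics/wrist1.png

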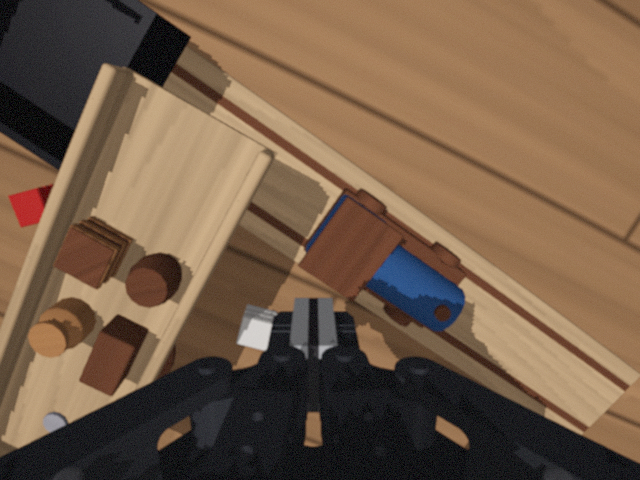

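View pics/scene1.png

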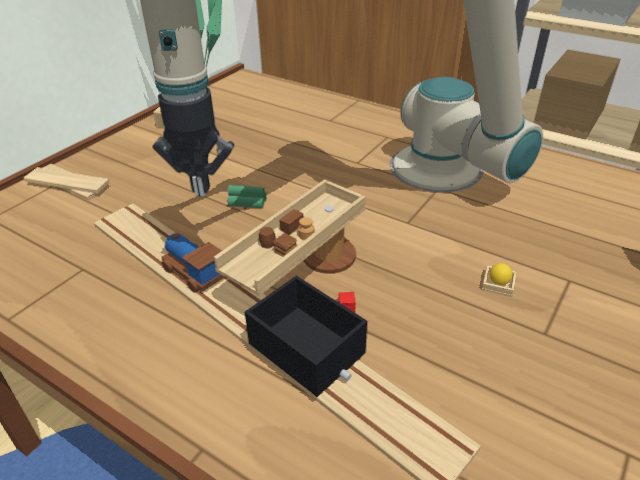

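Run:
```python
from h import *
np.set_printoptions(precision=4,suppress=True)
print(cast('wrist',[(108,66),(270,153)],.142)); print('pin',cast('wrist',[(55,423)],.121)); print('mouth floor',cast('wrist',[(150,88),(250,147)],.117));print('hop corner',cast('wrist',[(189,37)],.103))
```

```text
[[ 0.6911 -0.0114  0.142 ]
 [ 0.6853 -0.1056  0.142 ]]
pin [[ 0.4399 -0.0372  0.121 ]]
mouth floor [[ 0.6875 -0.0264  0.117 ]
 [ 0.6808 -0.0921  0.117 ]]
hop corner [[ 0.723  -0.0327  0.103 ]]
```

>>> {"method": "carry_out", "body": {"moves": [[1,0,0,0.02,0,0,0],[1,0,0,0.05,0,0,0],[1,0,0,0.08,0,0,0],[1,0,0,0.1,0,0,0],[1,0,0,0.105,0,0,0],[1,0.005,-0.009,0.105,0,0,0],[1,0.01,-0.017,0.105,0,0,0],[1,0.0135,-0.0245,0.105,0,0,0]]}}

```text
time_s: 2.25
tool_pos: [0.6505, -0.1212, 0.1274]
tool_rot: [179.9, -0.1, 25.1]
wrist_force: [-0.1, 0.9, 0.8]
finger_gap: 0.001
```

>>> {"method": "carry_out", "body": {"moves": [[1,0.003,-0.005,0,0,0,0],[1,0.006,-0.011,0,0,0,0],[1,0.01,-0.018,0,0,0,0],[1,0.014,-0.025,0,0,0,0],[1,0.018,-0.032,0,0,0,0],[1,0.022,-0.039,0,0,0,0],[1,0.026,-0.046,0,0,0,0],[1,0.029,-0.052,0,0,0,0]]}}

```text
time_s: 3.25
tool_pos: [0.6542, -0.062, 0.1262]
tool_rot: [-180.0, 0.0, 25.0]
wrist_force: [2.1, -1.6, -0.7]
finger_gap: -0.0
```

>>> {"method": "carry_out", "body": {"moves": [[1,0.003,-0.006,0,0,0,0],[1,0.007,-0.013,0,0,0,0],[1,0.011,-0.02,0,0,0,0],[1,0.014,-0.026,0,0,0,0],[1,0.018,-0.033,0,0,0,0],[1,0.021,-0.038,0,0,0,0],[1,0.023,-0.042,0,0,0,0],[1,0.023,-0.042,0,0,0,0]]}}

```text
time_s: 4.25
tool_pos: [0.6574, -0.0142, 0.1263]
tool_rot: [-180.0, -0.0, 25.0]
wrist_force: [0.6, -0.2, -0.3]
finger_gap: 0.001
```

Run:
```python
from h import *
for n in ('scene','wrist'): s,im=show(n,2)
print(s['time_s'])
```

```text
4.3
```

View pics/wrist2.png

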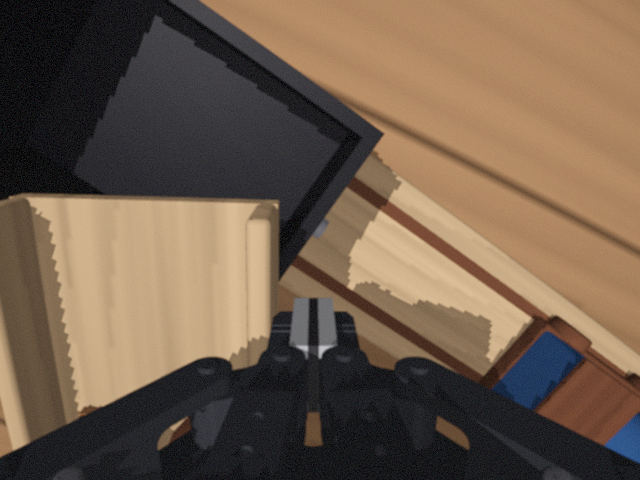

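View pics/scene2.png

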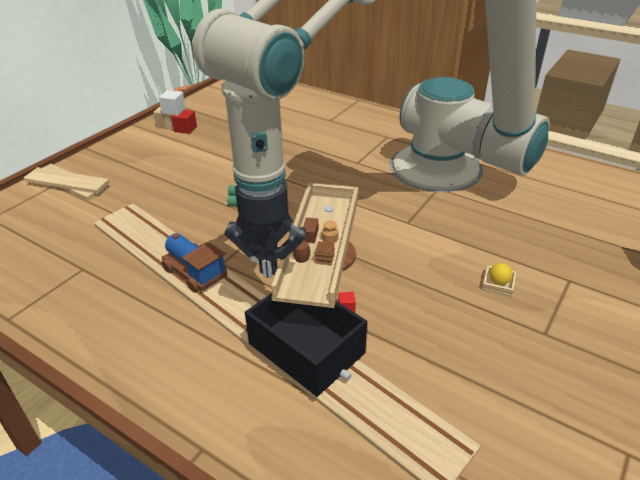

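Run:
```python
from h import *
np.set_printoptions(precision=4,suppress=True)
print('hop rim outer',cast('wrist',[(382,133),(285,278),(200,0)],.103))
print('mouth wall',cast('wrist',[(8,198),(278,204),(248,207)],.142)); print('mouth floor',cast('wrist',[(38,196),(248,203)],.117))
print('scene rim',cast('scene',[(247,328),(366,324),(316,368)],.103), 'mouth',cast('scene',[(274,297),(332,303)],.142),cast('scene',[(283,299),(326,303)],.117))
```

```text
hop rim outer [[ 0.7271 -0.0099  0.103 ]
 [ 0.6581 -0.0004  0.103 ]
 [ 0.7413  0.0699  0.103 ]]
mouth wall [[0.66   0.0926 0.142 ]
 [0.6935 0.015  0.142 ]
 [0.6888 0.0229 0.142 ]]
mouth floor [[0.6539 0.097  0.117 ]
 [0.6841 0.0249 0.117 ]]
scene rim [[0.7536 0.0144 0.103 ]
 [0.6483 0.1631 0.103 ]
 [0.7597 0.1453 0.103 ]] mouth [[0.7081 0.0346 0.142 ]
 [0.6712 0.1158 0.142 ]] [[0.6844 0.0325 0.117 ]
 [0.6552 0.0945 0.117 ]]
```

>>> {"method": "carry_out", "body": {"moves": [[1,0,0.015,0,0,0,0],[1,0,0.03,-0.03,0,0,0],[1,0,0.03,-0.07,0,0,0.01],[1,-0.03,0.01,-0.105,0,0,0.02],[1,-0.075,-0.015,-0.11,0,0,0.03],[0.8,-0.12,-0.04,-0.11,0,0,0.03],[0.74,-0.16,-0.06,-0.11,0,0,0.03],[0.74,-0.177,-0.07,-0.11,0,0,0.03]]}}

```text
time_s: 5.35
tool_pos: [0.4656, -0.0269, 0.2368]
tool_rot: [180.0, -0.0, 23.2]
wrist_force: [1.1, -0.3, 0.6]
finger_gap: 0.257
```

>>> {"method": "carry_out", "body": {"moves": [[0.74,0,0,0,0,0,0],[0.74,0,0,0,0,0,0]]}}

```text
time_s: 5.6
tool_pos: [0.4693, -0.0269, 0.2366]
tool_rot: [179.9, -0.1, 23.3]
wrist_force: [0.0, -0.1, 0.3]
finger_gap: 0.26
```

Run:
```python
from h import *
for n in ('scene','wrist'): s,im=show(n,3)
print(s['time_s'],s['finger_gap'],s['tool_pos'])
```

```text
5.65 0.2603660723213873 [ 0.46919085 -0.02683783  0.23634053]
```

View pics/wrist3.png

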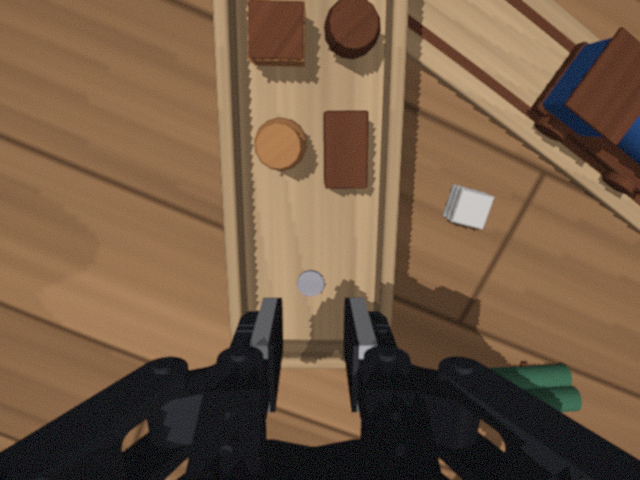

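View pics/scene3.png

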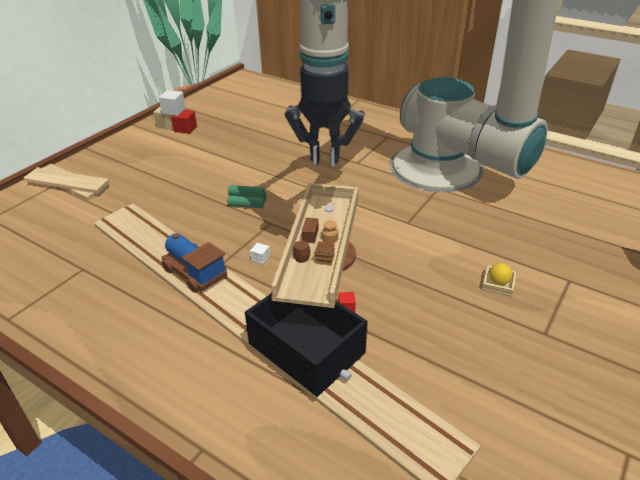

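Run:
```python
from h import *
np.set_printoptions(precision=4,suppress=True)
s=sensors.observe(); R=Ro.from_euler('xyz',s['tool_rot'],degrees=True).as_matrix()
def t(uv,z): print(((cast('wrist',uv,z)-s['tool_pos'])@R)[:,:2])
t([(311,283)],.121); t([(220,50),(402,50),(232,250),(392,250),(232,355),(388,360)],.142)
t([(346,110),(346,188),(324,150),(368,150)],.143);t([(281,145)],.147);t([(276,60),(276,2)],.145);t([(352,27)],.150)
```

```text
[[-0.0318 -0.0021]]
[[ 0.1053 -0.0489]
 [ 0.1052  0.0454]
 [-0.003  -0.0479]
 [-0.0031  0.0451]
 [-0.072  -0.0518]
 [-0.0758  0.0465]]
[[0.0749 0.0168]
 [0.0332 0.0175]
 [0.054  0.0052]
 [0.054  0.0291]]
[[ 0.0569 -0.0178]]
[[ 0.0997 -0.0197]
 [ 0.1273 -0.0192]]
[[0.1146 0.0186]]
```

>>> {"method": "carry_out", "body": {"moves": [[0.74,0,-0.001,0.03,0,0,0],[0.74,0,-0.001,0.06,0,0,0],[0.74,0,-0.001,0.09,0,0,0],[0.74,0,-0.001,0.108,0,0,0],[0.74,0,-0.001,0.113,0,0,0],[0.74,0.005,-0.001,0.113,0,0,0],[0.74,0.012,-0.001,0.113,0,0,0],[0.74,0.019,-0.001,0.113,0,0,0]]}}

```text
time_s: 6.7
tool_pos: [0.4857, -0.0178, 0.1241]
tool_rot: [179.9, -0.1, 23.3]
wrist_force: [0.6, 0.2, -0.4]
finger_gap: 0.262
```

>>> {"method": "carry_out", "body": {"moves": [[0.74,0.006,0,0,0,0,0],[0.74,0.013,0,0,0,0,0],[0.74,0.02,0,0,0,0,0],[0.74,0.027,0,0,0,0,0],[0.74,0.034,0,0,0,0,0],[0.74,0.041,0,0,0,0,0],[0.74,0.048,0,0,0,0,0],[0.74,0.054,0,0,0,0,0]]}}

```text
time_s: 7.7
tool_pos: [0.534, 0.0036, 0.1233]
tool_rot: [-180.0, 0.0, 23.3]
wrist_force: [-0.6, -0.4, 1.6]
finger_gap: 0.26
```

Run:
```python
from h import *
for n in ('scene','wrist'): s,im=show(n,4)
print(s['time_s'],s['finger_gap'],s['tool_pos'])
```

```text
7.75 0.2539070275442122 [0.53518285 0.00378751 0.12332108]
```

View pics/wrist4.png

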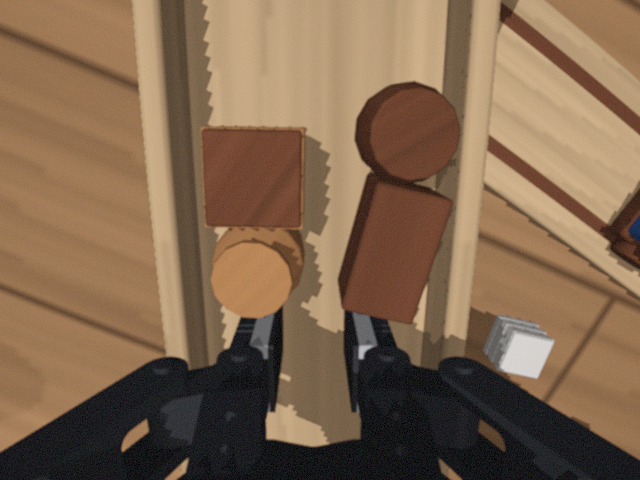

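View pics/scene4.png

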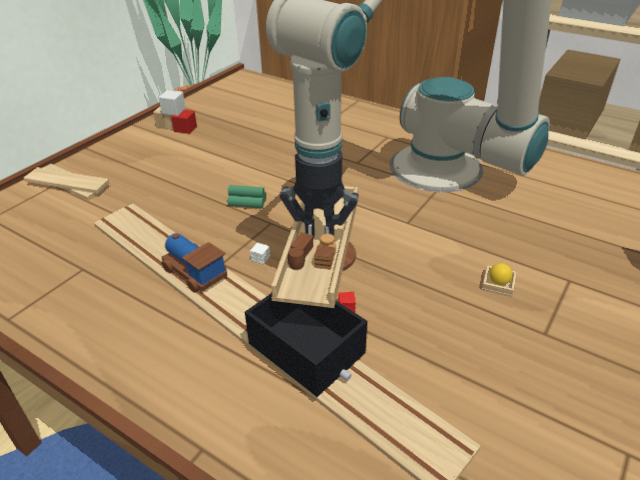

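>>> {"method": "carry_out", "body": {"moves": [[0.74,0.006,0,0,0,0,0],[0.74,0.013,0,0,0,0,0],[0.74,0.02,0,0,0,0,0],[0.74,0.027,0,0,0,0,0],[0.74,0.034,0,0,0,0,0],[0.74,0.041,0,0,0,0,0],[0.74,0.048,0,0,0,0,0],[0.74,0.054,0,0,0,0,0]]}}

```text
time_s: 8.8
tool_pos: [0.584, 0.025, 0.1233]
tool_rot: [180.0, -0.0, 23.3]
wrist_force: [-0.1, -0.3, 0.0]
finger_gap: 0.26
```

>>> {"method": "carry_out", "body": {"moves": [[0.74,0.006,0,0,0,0,0],[0.74,0.012,0,0,0,0,0],[0.74,0.018,0,0,0,0,0],[0.74,0.024,0,0,0,0,0],[0.74,0.03,0,0,0,0,0],[0.74,0.036,0,0,0,0,0],[0.74,0.042,0,0,0,0,0],[0.74,0.046,0,0,0,0,0]]}}

```text
time_s: 9.8
tool_pos: [0.6261, 0.0432, 0.1233]
tool_rot: [180.0, -0.0, 23.3]
wrist_force: [-0.5, -0.5, -0.5]
finger_gap: 0.256
```

Run:
```python
from h import *
for n in ('scene','wrist'): s,im=show(n,5)
print(s['time_s'],s['finger_gap'],s['tool_pos'])
```

```text
9.85 0.26069012886966936 [0.62670873 0.04334948 0.12332647]
```

View pics/wrist5.png

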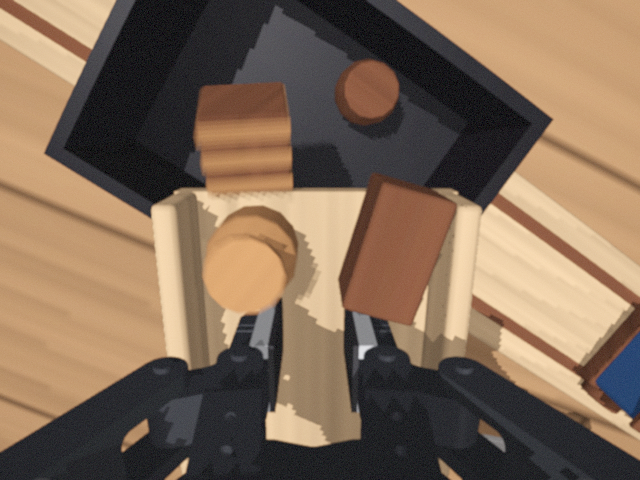

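View pics/scene5.png

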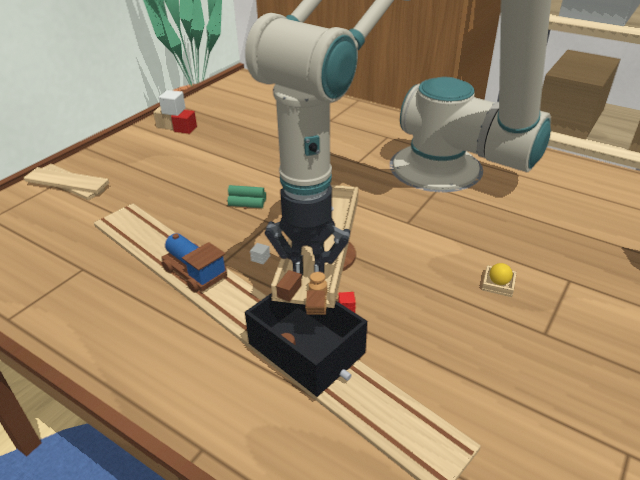

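>>> {"method": "carry_out", "body": {"moves": [[0.74,0,0,0,0,0,0],[0.74,0.005,0,0,0,0,0],[0.74,0.01,0,0,0,0,0],[0.74,0.016,0,0,0,0,0],[0.74,0.022,0,0,0,0,0],[0.74,0.028,0,0,0,0,0],[0.74,0.034,0,0,0,0,0],[0.74,0.04,0,0,0,0,0]]}}

```text
time_s: 10.9
tool_pos: [0.663, 0.059, 0.1233]
tool_rot: [180.0, -0.0, 23.3]
wrist_force: [-0.6, -0.2, -0.7]
finger_gap: 0.261
```

>>> {"method": "carry_out", "body": {"moves": [[0.74,0.006,0,0,0,0,0],[0.74,0.012,0,0,0,0,0],[0.74,0.018,0,0,0,0,0],[0.74,0.022,0,0,0,0,0],[0.74,0.022,0,0,0,0,0],[0.74,0.022,0,0,0,0,0]]}}

```text
time_s: 11.65
tool_pos: [0.6825, 0.0675, 0.1233]
tool_rot: [-180.0, 0.0, 23.3]
wrist_force: [-0.9, 0.1, 0.1]
finger_gap: 0.259
```

Run:
```python
from h import *
for n in ('scene','wrist'): s,im=show(n,6)
print(s['time_s'],s['finger_gap'],s['tool_pos'])
```

```text
11.7 0.26420440661966776 [0.68247068 0.06745601 0.12330896]
```

View pics/wrist6.png

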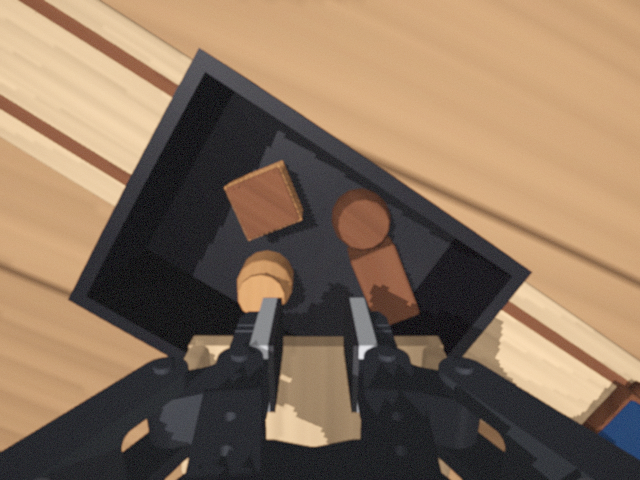

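View pics/scene6.png

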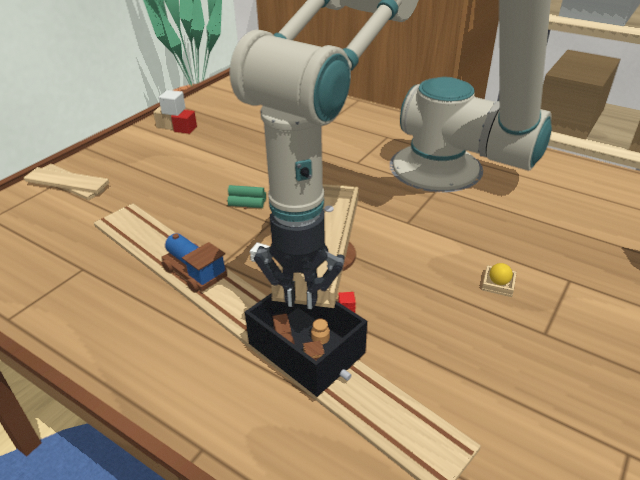

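>>> {"method": "carry_out", "body": {"moves": [[0.74,0,0,-0.02,0,0,0],[0.74,0,0,-0.05,0,0,0],[0.74,0,0,-0.09,0,0,0],[0.74,-0.02,0,-0.12,0,0,0],[0.74,-0.04,0,-0.14,0,0,0],[0.74,-0.06,0,-0.15,0,0,0],[0.74,-0.06,0,-0.15,0,0,0],[0.74,-0.06,0,-0.15,0,0,0]]}}

```text
time_s: 12.75
tool_pos: [0.6273, 0.0438, 0.2723]
tool_rot: [-180.0, 0.1, 23.3]
wrist_force: [0.6, 0.0, -0.4]
finger_gap: 0.262
```

>>> {"method": "carry_out", "body": {"moves": [[0.74,0,0,0,0,0,0],[0.74,0,0,0,0,0,0],[0.74,0,0,0,0,0,0],[0.74,0,0,0,0,0,0],[0.74,0,0,0,0,0,0],[0.74,0,0,0,0,0,0],[0.74,0,0,0,0,0,0],[0.74,0,0,0,0,0,0]]}}

```text
time_s: 13.75
tool_pos: [0.6276, 0.0438, 0.2734]
tool_rot: [180.0, -0.0, 23.3]
wrist_force: [0.1, 1.1, -0.2]
finger_gap: 0.258
```

Run:
```python
from h import *
_,a=show('wrist',7)
for n in ('scene','side'): s,im=show(n,7)
_,b=show('wrist',8)
print(s['time_s'],s['wrist_force'],(np.abs(a.astype(int)-b).max(2)>40).sum())
```

```text
13.85 [0.13488694 0.88305193 0.64444891] 2
```

View pics/wrist8.png

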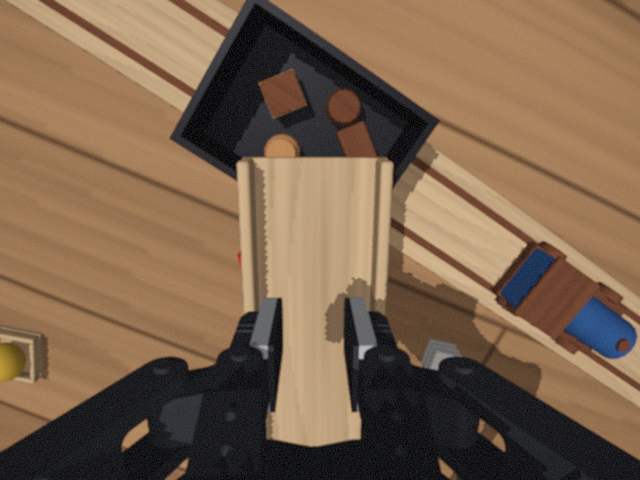

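View pics/scene7.png

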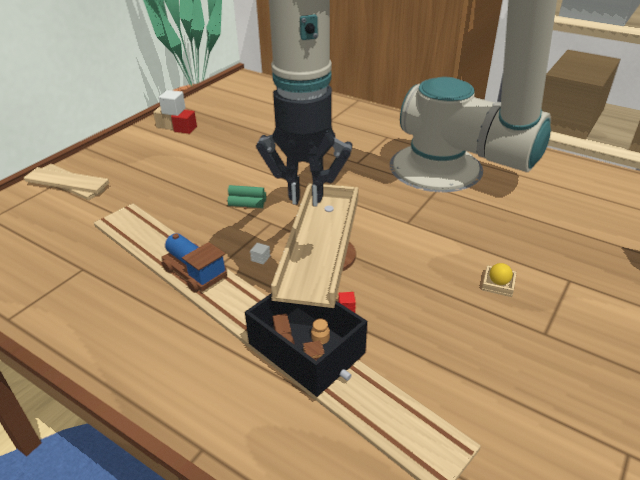

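View pics/side7.png

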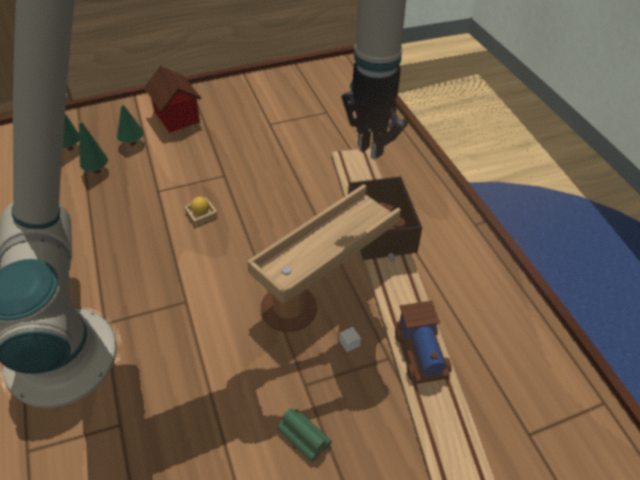

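The wrist view shows all four pieces inside the wagon: crate (283,93), barrel (344,106), beam (357,140) and churn (282,147). Nothing has moved between frames. The chute is empty, and the engine, ball and logs are where they started.

```bash
python3 -c "
from rig import job; print(job.hand_in())"
```

```text
the job is handed in; nothing more can be done
None
```

The job is done and handed in at about 14 s of the 61 s allowed; the hand-in reports no verdict. I pushed the chute about 28° with the closed fingers on its outer right wall, until the mouth was over the wagon. Then I swept the four pieces out with the fingers part-open and lifted the arm clear.

**Final pictures:** the crate, beam, barrel and churn were all in the wagon, with the chute empty and its mouth still over it. The engine, ball and logs looked unmoved. Two wrist pictures 0.15 s apart were practically identical, so nothing was moving; the beam seems to rest at a slant.

**Forces:** the wrist force, read at the end of each move, was at most about 3 N.

**Disagreement:** early position estimates from the three cameras differed by up to about 1.5 cm. I steered by the wrist camera, whose readings agreed with each other except for one early, unclear wagon corner that I left out.

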